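Fit the end stop and fill the roller lane

TASK

The roller lane on the bench has been cleaned out: put its loose end stop back first, sliding it along its channel across the low end until the spring ball snaps into it and it is fully home. Then load every tin, lid up and lengthwise, onto the open upper end of the rollers so that they all roll down and queue up against the stop and each other. Leave the hammer and the oil can where they lie.

Things in the scene. Friction and masses are not known exactly. Their poses are not given: they have to be found in the camera images.
- lane: Blue steel frame of a bench-top gravity roller lane, turned a little about the vertical. Origin on the bench under the lane; +y points along the lane to the HIGH, loading end, -y to the LOW end, -x to the robot's side, z up. Its side plates (at x = +-27.5 to +-31.5 mm, y = -226 to +210 mm) stand 9 mm above the rollers.
- roller_low (a point): Top of the lowest roller at mid-width, 50 mm above the bench (lane y = -220 mm); axes as the lane's. 20 free steel rollers, 14 mm thick, 54 mm wide, lie every 22 mm from here to y = +198 mm; the line over their tops climbs 5.5 degrees (0.096 rad) towards +y. A tin set on them runs down by itself at 0.1 to 0.2 m/s, and falls off the low end if the stop is missing.
- lane_load (a point): Point on the roller tops at mid-width of the open loading stretch (lane y = +165 mm); axes as the lane's. Five tins in a queue leave this place free.
- rod_end (a point): Upper end of the 6 mm hold-down rod, which runs over the lane's mid-line from here (lane y = +100 mm) to y = -190 mm, 51 mm clear above the rollers, on two arches (y = -140 and +60 mm, tops 61 mm above the rollers, 74 mm wide). Tins pass below it, so they can be put on the rollers only at the open end beyond it.
- stop_entry (a point): Point on top of the entry ledge of the stop channel, 30 mm above the bench, 98 mm to the robot's side (lane -x) of stop_home; axes as the lane's. The foot of the end stop stands here before it is slid in along the lane's +x. The ledge is 95 mm long (x) and 62 mm wide (y).
- stop_home (a point): Point on the channel floor, 30 mm above the bench, below the middle of the end stop when home; axes as the lane's. The channel runs along x: 29 mm wide, 10 mm high, lips reach 5 mm in over both sides of the foot and leave a 19 mm slit for the plate. Lips begin 46 mm before this point; a flared mouth narrows from 51 to 29 mm between 77 and 50 mm before it. An end wall stops the foot at home.
- stop_c (a point): Loose aluminium end stop, 0.25 kg; point 30 mm above its foot. Foot 70 x 26 x 8 mm (x, y, z) tapered at the ends, with a 14 mm notch half-way along both sides; on it an upright plate 50 mm long (x), 12 mm thick (y), top 36 mm above this point. The same either way round. Starts upright. Home, this point is 30 mm above stop_home, its x along the lane's. Hold the plate by its upper 25 mm: lower fingers meet the lane's side plates.
- detent (a joint): Spring ball (12 mm) in the channel's outer (lane -y) wall at stop_home, in m: 0 = fully out (no stop there, or the ball has snapped into the stop's notch), 0.002 to 0.006 = pressed back by the foot passing it. Pushing the foot past it takes about 5 N.
- tin1_c (a point): Closed sheet-metal tin of rivets, 64 x 46 x 40 mm (x, y, z), 0.2 to 0.4 kg, plain metal, lid with a dark raised panel on +z; the point is its centre. May be absent. All tins are alike; they start lid up on the bench. It fits the 55 mm wide lane only with its long x axis along the lane, either way round.
- tin2_c (a point): Closed sheet-metal tin of rivets, 64 x 46 x 40 mm (x, y, z), 0.2 to 0.4 kg, plain metal, lid with a dark raised panel on +z; the point is its centre. May be absent. All tins are alike; they start lid up on the bench. It fits the 55 mm wide lane only with its long x axis along the lane, either way round.
- tin3_c (a point): Closed sheet-metal tin of rivets, 64 x 46 x 40 mm (x, y, z), 0.2 to 0.4 kg, plain metal, lid with a dark raised panel on +z; the point is its centre. May be absent. All tins are alike; they start lid up on the bench. It fits the 55 mm wide lane only with its long x axis along the lane, either way round.
- tin4_c (a point): Closed sheet-metal tin of rivets, 64 x 46 x 40 mm (x, y, z), 0.2 to 0.4 kg, plain metal, lid with a dark raised panel on +z; the point is its centre. May be absent. All tins are alike; they start lid up on the bench. It fits the 55 mm wide lane only with its long x axis along the lane, either way round.
- tin5_c (a point): Closed sheet-metal tin of rivets, 64 x 46 x 40 mm (x, y, z), 0.2 to 0.4 kg, plain metal, lid with a dark raised panel on +z; the point is its centre. May be absent. All tins are alike; they start lid up on the bench. It fits the 55 mm wide lane only with its long x axis along the lane, either way round.
- tin6_c (a point): Closed sheet-metal tin of rivets, 64 x 46 x 40 mm (x, y, z), 0.2 to 0.4 kg, plain metal, lid with a dark raised panel on +z; the point is its centre. May be absent. All tins are alike; they start lid up on the bench. It fits the 55 mm wide lane only with its long x axis along the lane, either way round.
- hammer: Bystander: hammer, 280 mm, lying on the bench to the right. Not to be moved.
- oilcan: Bystander: copper oil can, 72 mm wide, 160 mm tall, at the left. Not to be moved.

How it is judged:
On the way:
1. the end stop is fully home in its channel with the spring ball snapped into its notch (x of stop_c in the frame of lane between -0.004 and 0.003 m and y of stop_c in the frame of lane between -0.253 and -0.243 m and z of stop_c in the frame of lane between 0.056 and 0.065 m and angle between stop_c's own z axis and vertical below 0.12 rad and value of joint detent below 0.0015 m), for 0.3 s.
At the end, for the whole second after the job is handed in: End stop within 4 mm of home, upright on the channel floor, spring ball out in its notch (under 1.5 mm pressed). Every tin present on the rollers between the side plates, lid up (within 0.18 rad), lengthwise (0.2 rad), at rest, within 12 mm of the stop or 8 mm of touching another tin (all of step 1 and x of tin1_c in the frame of lane between -0.009 and 0.009 m and y of tin1_c in the frame of lane between -0.23 and 0.14 m and z of tin1_c in the frame of lane between 0.06 and 0.115 m and angle between each of tin1_c, tin2_c, tin3_c, tin4_c, tin5_c, tin6_c's own z axis and vertical below 0.18 rad and linear speed of each of tin1, tin2, tin3, tin4, tin5, tin6 below 0.02 m/s and angle between the x axis of each of tin1_c, tin2_c, tin3_c, tin4_c, tin5_c, tin6_c and the y axis of lane, either way round below 0.2 rad and (y of tin1_c in the frame of lane below -0.195 m or distance between tin1_c and tin2_c below 0.072 m or distance between tin1_c and tin3_c below 0.072 m or distance between tin1_c and tin4_c below 0.072 m or distance between tin1_c and tin5_c below 0.072 m or distance between tin1_c and tin6_c below 0.072 m) and x of tin2_c in the frame of lane between -0.009 and 0.009 m and y of tin2_c in the frame of lane between -0.23 and 0.14 m and z of tin2_c in the frame of lane between 0.06 and 0.115 m and (y of tin2_c in the frame of lane below -0.195 m or distance between tin2_c and tin1_c below 0.072 m or distance between tin2_c and tin3_c below 0.072 m or distance between tin2_c and tin4_c below 0.072 m or distance between tin2_c and tin5_c below 0.072 m or distance between tin2_c and tin6_c below 0.072 m) and x of tin3_c in the frame of lane between -0.009 and 0.009 m and y of tin3_c in the frame of lane between -0.23 and 0.14 m and z of tin3_c in the frame of lane between 0.06 and 0.115 m and (y of tin3_c in the frame of lane below -0.195 m or distance between tin3_c and tin1_c below 0.072 m or distance between tin3_c and tin2_c below 0.072 m or distance between tin3_c and tin4_c below 0.072 m or distance between tin3_c and tin5_c below 0.072 m or distance between tin3_c and tin6_c below 0.072 m) and x of tin4_c in the frame of lane between -0.009 and 0.009 m and y of tin4_c in the frame of lane between -0.23 and 0.14 m and z of tin4_c in the frame of lane between 0.06 and 0.115 m and (y of tin4_c in the frame of lane below -0.195 m or distance between tin4_c and tin1_c below 0.072 m or distance between tin4_c and tin2_c below 0.072 m or distance between tin4_c and tin3_c below 0.072 m or distance between tin4_c and tin5_c below 0.072 m or distance between tin4_c and tin6_c below 0.072 m) and x of tin5_c in the frame of lane between -0.009 and 0.009 m and y of tin5_c in the frame of lane between -0.23 and 0.14 m and z of tin5_c in the frame of lane between 0.06 and 0.115 m and (y of tin5_c in the frame of lane below -0.195 m or distance between tin5_c and tin1_c below 0.072 m or distance between tin5_c and tin2_c below 0.072 m or distance between tin5_c and tin3_c below 0.072 m or distance between tin5_c and tin4_c below 0.072 m or distance between tin5_c and tin6_c below 0.072 m) and x of tin6_c in the frame of lane between -0.009 and 0.009 m and y of tin6_c in the frame of lane between -0.23 and 0.14 m and z of tin6_c in the frame of lane between 0.06 and 0.115 m and (y of tin6_c in the frame of lane below -0.195 m or distance between tin6_c and tin1_c below 0.072 m or distance between tin6_c and tin2_c below 0.072 m or distance between tin6_c and tin3_c below 0.072 m or distance between tin6_c and tin4_c below 0.072 m or distance between tin6_c and tin5_c below 0.072 m)).
It fails at once if the hammer has been moved more than 50 mm (distance of hammer from where it was at the start of the episode above 0.05 m).
It fails at once if the oilcan has been moved more than 50 mm (distance of oilcan from where it was at the start of the episode above 0.05 m).
Of tin1, tin2, tin3, tin4, tin5, tin6 only 4 to 6 are there at a start; the rules pass over those that are not, and their reading is None.
At some moment in a run one of tin1, tin2, tin3, tin4, tin5, tin6 may be knocked a few centimetres aside while the robot is not near it.
Once in a run the grip may slacken for a moment while it holds something.
It also fails if it takes over 210 s, if anything falls off the work surface, if the arm or the gripper's body presses on something with over 40 N, if the wrist force passes 120 N, or if a joint passes its speed limit or range.

ROBOT

A 6-joint arm with a two-finger parallel gripper is mounted at the origin on the work surface. World frame = base frame: x ahead of the robot, y to its left, z up, the work surface at z = 0. Lengths are in m, angles in rad, forces in N, time in s.
With the tool pointing down it reaches from about 0.4 to 0.825 m from the base axis. Payload 7 kg.
Tool frame: the origin (TCP) lies at the very end of the fingers, on their centre line; the grasp point (between the pads) lies 19 mm behind it; z points along the fingers, y is the line along which they close (so a half turn about z gives the same grasp; the last joint's range is limited). The gripper opens to 85 mm and grips with 20 to 120 N. Pads are 22 mm wide; open, the fingers measure 114 mm over their backs; the gripper's body (76 mm by 85 mm) begins 54 mm behind the grasp point. The pads swing forward as they close: fully open they stand 13 mm farther back than shut.
Start: joints at [-0.825, 0.359, 0.012, 0, -1.224, -0.288], TCP at [0.298, -0.605, 0.231] pointing down, gripper open.
Joint ranges: [-3.07, 3.07], [-1.43, 2.12], [-1.02, 1.25], [-3.03, 1.67], [-3.05, -0], [-3.03, 3.03]. Speed limits (rad/s): [2.39, 2.39, 3.01, 3.14, 3.14, 3.14].

INTERFACE

Orientations are given as a unit quaternion [x, y, z, w].
In Python, from workcell import ctrl, vision gives the robot as it stands. Calls block until the motion is done:
- ctrl.movep(position, orientation): joint-space move of the TCP to a pose.
- ctrl.move_l(position, attitude=None, max_speed=0.15, stop_force=None): straight line of the TCP; attitude=None keeps the orientation; max_speed is the mean speed in m/s. With stop_force (N) it stops when the force on the tool has changed by that much, and returns True; else False.
- ctrl.move_j(angles): joint-space move.
- ctrl.command_gripper(opening): finger opening in m; the grip force is fixed at half the most; returns when the fingers have stopped.
- ctrl.hold(seconds).
- ctrl.solve_ik(position, orientation): joint angles nearest the present ones, or None.
- vision.grab_frame(name): name is "scene" or "top" or "wrist"; returns a dict with "color" (420x560x3 uint8, blue, green, red), "fovy" (degrees; the focal length in pixels is half the picture's height over the tangent of half this angle, whatever the lens; pixels are square), "cx", "cy" (the principal point, pixels), "extrinsics" (4x4, takes a point from world to camera coordinates). Camera axes: x right, y down, z forward; pixel columns grow to the right and rows downward; lengths in m; the calibration is good to about 2 mm. A picture is of the moment at which its call begins. There is no depth.
A pose or a line that the arm cannot do raises ctrl.MotionError and nothing moves.
- ctrl.close_job(): hands the job in; it is judged then, once.
Readings, each from a call of its own:
- ctrl.read_clock(): time.
- ctrl.read_qpos(): joint angles.
- ctrl.read_joint_vel(): joint speeds.
- ctrl.read_joint_efforts(): joint torques, N m.
- ctrl.read_tcp_pos(): TCP position.
- ctrl.read_orientation(): TCP orientation.
- ctrl.read_wrist_force(): force on the tool from outside, world axes, zero at the start.
- ctrl.read_ft_torque(): the same for the moment, N m.
- ctrl.read_width(): finger opening in m.
- ctrl.read_grip_force(): force on a finger pad.
Only numpy, scipy, OpenCV 4.12 (cv2) and the standard library are available. Lean on these libraries where they do the work, as an engineer would, in place of code of your own. Each camera call takes 0.05 s, during which the arm holds its last target. There are 200 camera calls.

## Working session

There is one attempt and no reset: what is moved stays moved. The work goes in short steps, each a Python script; the robot and the scene stay as the last script left them, time stands still between calls to the robot, and variables do not carry over. Pictures are saved under pics/ and viewed, at most 17 in all, crops included, and the job is handed in when it is done.

```bash
ls; mkdir -p pics; python3 - <<'E'
from workcell import ctrl, vision
import cv2, numpy as np
for n in ("top","scene"):
    f=vision.grab_frame(n); cv2.imwrite(f"pics/{n}0.png",f["color"]); print(n,f["fovy"],f["cx"],f["cy"],np.round(f["extrinsics"],3).tolist())
E
```

```text
pics
top 45.292313497018476 286.38444912249764 216.2910187650704 [[0.015, -1.0, 0.003, 0.001], [-0.999, -0.015, -0.052, 0.525], [0.052, -0.003, -0.999, 1.769], [0.0, 0.0, 0.0, 1.0]]
scene 55.96909795912882 280.2981161018544 212.57880441670176 [[-0.916, 0.4, 0.004, 0.478], [0.345, 0.795, -0.499, -0.164], [-0.203, -0.456, -0.866, 1.247], [0.0, 0.0, 0.0, 1.0]]
```

View pics/top0.png

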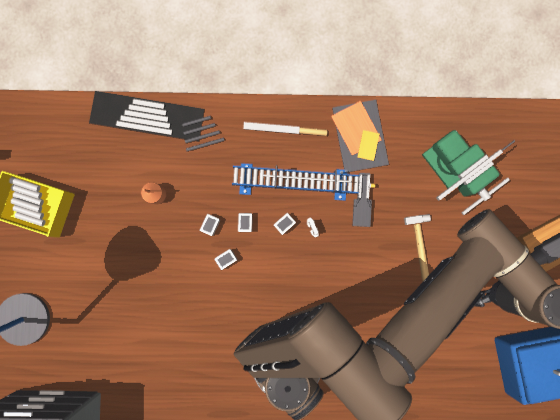

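View pics/scene0.png

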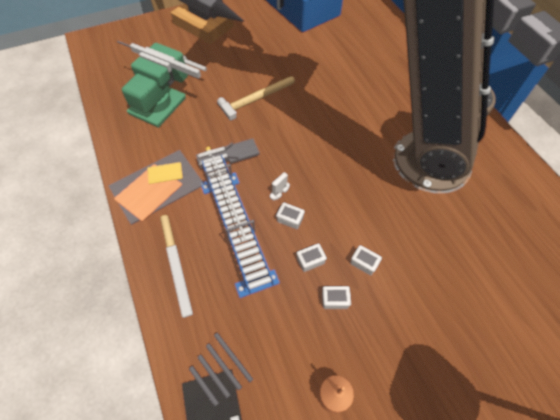

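The top view shows four tins at (211,225), (245,222), (285,224) and (226,259), with the stop at (313,227). The lane runs from (235,175), the high end, to (370,188), with its ledge at (363,212). The hammer is at (420,240) and the oil can at (152,192). The scene view agrees.

```bash
cat > h.py <<'E'
from workcell import ctrl, vision
import cv2, numpy as np
from scipy.spatial.transform import Rotation as Ro
def K(f):
    fl=210/np.tan(np.radians(f["fovy"])/2); return fl
def px2w(f,uv,z):
    E=np.array(f["extrinsics"]);R,t=E[:3,:3],E[:3,3];fl=K(f)
    uv=np.atleast_2d(uv).astype(float)
    d=np.c_[(uv[:,0]-f["cx"])/fl,(uv[:,1]-f["cy"])/fl,np.ones(len(uv))]@R
    c=-R.T@t
    return c+d*((z-c[2])/d[:,2])[:,None]
def w2px(f,p):
    E=np.array(f["extrinsics"]);q=np.atleast_2d(p)@E[:3,:3].T+E[:3,3]
    return q[:,:2]/q[:,2:]*K(f)+[f["cx"],f["cy"]]
def near(a,ref):  # a mod pi nearest ref
    return ref+(a-ref+np.pi/2)%np.pi-np.pi/2
def att(a,tilt=None):
    "tool down, tool y at world angle a; tilt = rotation vector applied after"
    y=np.array([np.cos(a),np.sin(a),0]);z=np.array([0,0,-1.])
    R=Ro.from_matrix(np.c_[np.cross(y,z),y,z])
    if tilt is not None: R=Ro.from_rotvec(tilt)*R
    return R.as_quat()
def yang():
    y=Ro.from_quat(ctrl.read_orientation()).as_matrix()[:,1]; return np.arctan2(y[1],y[0])
def snap(n,name=None):
    f=vision.grab_frame(n)
    if name: cv2.imwrite(f"pics/{name}.png",f["color"])
    return f
E
python3 - <<'E'
from h import *
f=snap("top")
for n,z,uv in [("lane",.06,[(370,188),(235,175)]),("tins",.04,[(211,225),(245,222),(285,224),(226,259)]),("stop",.03,[(313,227)]),("ledge",.03,[(363,212)])]:
    print(n,np.round(px2w(f,uv,z),3).tolist())
w=snap("wrist");E=np.array(w["extrinsics"]);T=Ro.from_quat(ctrl.read_orientation()).as_matrix()
c=-E[:3,:3].T@E[:3,3]
print("cam in tool",T.T@(c-ctrl.read_tcp_pos()),"\n",(E[:3,:3]@T).round(3),w["fovy"],"yang",yang())
for a in (yang(),0,np.pi,np.pi/2,-np.pi/2):
    for p in ((.6,0,.35),(.62,-.2,.3),(.66,.2,.12),(.5,.1,.1)):
        print(round(a,2),p,ctrl.solve_ik(p,att(a)))
E
```

```text
lane [[0.625, -0.279, 0.06], [0.664, 0.189, 0.06]]
tins [[0.49, 0.272, 0.04], [0.502, 0.153, 0.04], [0.497, 0.014, 0.04], [0.372, 0.217, 0.04]]
stop [[0.488, -0.085, 0.03]]
ledge [[0.544, -0.26, 0.03]]
cam in tool [ 0.08034691  0.00074275 -0.14102968] 
 [[ 0.     1.     0.   ]
 [-0.95   0.001 -0.312]
 [-0.312 -0.     0.95 ]] 68.35436879976479 yang 2.028549648567302
2.03 (0.6, 0, 0.35) [ 0.32537767  0.1835163   0.03849167  0.         -1.4257717  -1.43842068]
2.03 (0.62, -0.2, 0.3) [-0.01319809  0.28725738  0.06443192  0.         -1.34797087 -1.09984491]
2.03 (0.66, 0.2, 0.12) [ 0.57606787  0.46213787 -0.09210613  0.         -1.01655233 -1.68911088]
2.03 (0.5, 0.1, 0.1) [ 0.58303398  0.21832045 -0.52232149  0.         -0.83015439 -1.69607699]
0 (0.6, 0, 0.35) [ 0.32537767  0.1835163   0.03849167  0.         -1.4257717   2.81621498]
0 (0.62, -0.2, 0.3) None
0 (0.66, 0.2, 0.12) [ 0.57606787  0.46213787 -0.09210613  0.         -1.01655233  2.56552478]
0 (0.5, 0.1, 0.1) [ 0.58303398  0.21832045 -0.52232149  0.         -0.83015439  2.55855867]
3.14 (0.6, 0, 0.35) [ 0.32537767  0.1835163   0
[... 405 characters left out ...]
-1.4257717  -1.896174  ]
1.57 (0.62, -0.2, 0.3) [-0.01319809  0.28725738  0.06443192  0.         -1.34797087 -1.55759823]
1.57 (0.66, 0.2, 0.12) [ 0.57606787  0.46213787 -0.09210613  0.         -1.01655233 -2.1468642 ]
1.57 (0.5, 0.1, 0.1) [ 0.58303398  0.21832045 -0.52232149  0.         -0.83015439 -2.15383031]
-1.57 (0.6, 0, 0.35) [ 0.32537767  0.1835163   0.03849167  0.         -1.4257717   1.24541865]
-1.57 (0.62, -0.2, 0.3) [-0.01319809  0.28725738  0.06443192  0.         -1.34797087  1.58399442]
-1.57 (0.66, 0.2, 0.12) [ 0.57606787  0.46213787 -0.09210613  0.         -1.01655233  0.99472846]
-1.57 (0.5, 0.1, 0.1) [ 0.58303398  0.21832045 -0.52232149  0.         -0.83015439  0.98776235]
```

```bash
python3 - <<'E'
from h import *
ctrl.movep([.58,-.12,.28],att(np.pi)); snap("wrist","w1"); t=snap("top","t1")
ctrl.movep([.55,.2,.28],att(np.pi)); snap("wrist","w2")
print(ctrl.read_clock())
E
```

```text
3.6
```

View pics/w1.png

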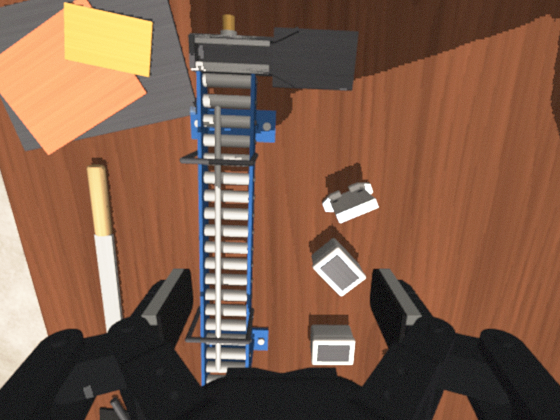

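View pics/w2.png

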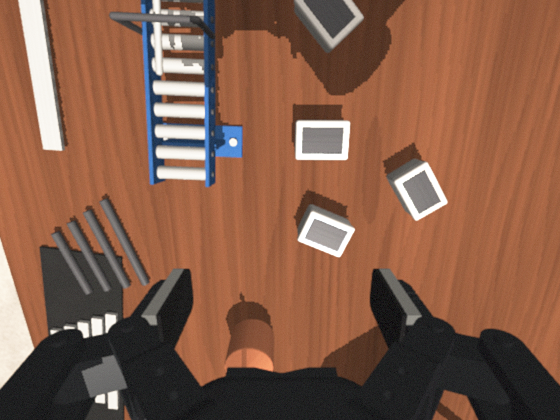

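w1 shows the channel and ledge at the low end, with the dark ledge's end edge running (356,32)-(352,90). The stop is at (350,202). w2 shows the high end of the lane, last roller at row 173, and the tins at (330,10), (322,140), (418,190) and (327,231). I'll zoom in on both lane ends.

```bash
python3 - <<'E'
import cv2,numpy as np
a=cv2.imread("pics/w1.png");b=cv2.imread("pics/w2.png")
o=np.zeros((600,800,3),np.uint8)
o[:320]=cv2.resize(a[20:100,180:380],None,fx=4,fy=4,interpolation=cv2.INTER_CUBIC)
o[320:600,:520]=cv2.resize(b[125:195,130:260],None,fx=4,fy=4,interpolation=cv2.INTER_CUBIC)
o[360:600,530:770]=cv2.resize(a[175:235,320:380],None,fx=4,fy=4,interpolation=cv2.INTER_CUBIC)
o=np.clip(o.astype(float)*1.6,0,255).astype(np.uint8)
cv2.imwrite("pics/z1.png",o)
E
```

```text
(no output)
```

View pics/z1.png

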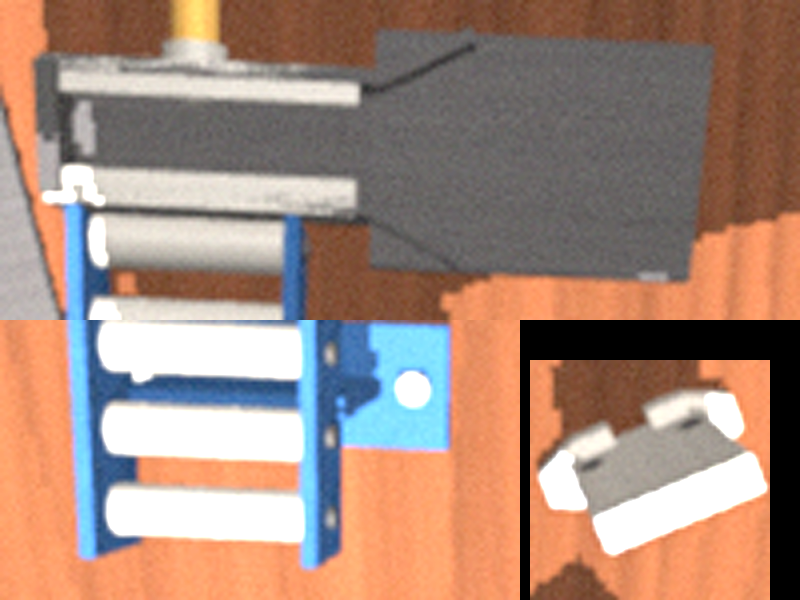

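```bash
cat >> h.py <<'E'
def fit2(L,W):
    "lane xy -> world xy rigid fit; returns yaw, t, residual"
    L,W=np.array(L),np.array(W)[:,:2];l,w=L-L.mean(0),W-W.mean(0)
    a=np.arctan2((l[:,0]*w[:,1]-l[:,1]*w[:,0]).sum(),(l*w).sum())
    R=np.array([[np.cos(a),-np.sin(a)],[np.sin(a),np.cos(a)]]);t=W.mean(0)-R@L.mean(0)
    return a,t,W-(L@R.T+t)
E
python3 - <<'E'
from h import *
# re-grab not needed: rebuild frames from saved poses
ctrl_pose={}
f2=snap("wrist")   # still at the w2 pose
ctrl.movep([.58,-.12,.28],att(np.pi)); f1=snap("wrist")
A=lambda X,Y:(180+X/4,20+Y/4); B=lambda X,Y:(130+X/4,125+(Y-320)/4); S=lambda X,Y:(320+(X-530)/4,175+(Y-360)/4)
led=px2w(f1,[A(713,46),A(690,279),A(371,268),A(378,30)],.03); print("ledge",led.round(4).tolist(),np.linalg.norm(led-np.roll(led,-1,0),axis=1).round(4))
slit=px2w(f1,[A(60,131.5),A(358,142)],.041);print("slit",slit.round(4).tolist())
pl=px2w(f1,[A(75,207),A(292,215)],.059);ph=px2w(f2,[B(88,557),B(311,566)],.100)
print("plates",pl.round(4).tolist(),ph.round(4).tolist())
L=[(.0295,-.226),(-.0295,-.226),(.0295,.21),(-.0295,.21),(-.046,-.248)]
a,t,r=fit2(L,np.vstack([pl,ph,slit[1:]]));print("lane",a,t,(r*1e3).round(1).tolist())
R=np.array([[np.cos(a),-np.sin(a)],[np.sin(a),np.cos(a)]])
print("ledge in lane",((led[:,:2]-t)@R).round(4).tolist(),"slit",((slit[:,:2]-t)@R).round(4).tolist())
st=px2w(f1,[S(592,518),S(752,455),S(767,490),S(612,555)],.066);print("stop",st.round(4).tolist(),st.mean(0).round(4), np.linalg.norm(st-np.roll(st,-1,0),axis=1).round(4))
d=st[1]-st[0]+st[2]-st[3];print("ang",np.arctan2(d[1],d[0]),ctrl.read_clock())
E
```

```text
ledge [[0.4933, -0.2811, 0.03], [0.4954, -0.2203, 0.03], [0.5895, -0.2232, 0.03], [0.5871, -0.285, 0.03]] [0.0609 0.0942 0.0618 0.0938]
slit [[0.6752, -0.2577, 0.041], [0.5926, -0.2551, 0.041]]
plates [[0.6682, -0.2366, 0.059], [0.6099, -0.2347, 0.059]] [[0.687, 0.1955, 0.1], [0.6279, 0.198, 0.1]]
lane -0.04254000919776144 [ 0.64869245 -0.01102234] [[-0.4, 1.5], [0.3, 0.9], [-0.1, -2.0], [-0.2, -2.0], [0.4, 1.7]]
ledge in lane [[-0.1437, -0.2765], [-0.1443, -0.2156], [-0.0501, -0.2145], [-0.0499, -0.2763]] slit [[0.0369, -0.2453], [-0.0457, -0.2463]]
stop [[0.5135, -0.0769, 0.066], [0.4668, -0.0968, 0.066], [0.4612, -0.0859, 0.066], [0.5067, -0.0649, 0.066]] [ 0.487  -0.0811  0.066 ] [0.0507 0.0123 0.05   0.0138]
ang -2.7238297857413465 4.925
```

The lane yaw is about -0.04 with its origin near (0.6487, -0.011), and the stop is at (0.487, -0.081). I'll grasp the stop and take it above the ledge.

```bash
cat >> h.py <<'E'
YAW=-0.041; T0=np.array([0.6487,-0.0110])
def lane(x,y,z):
    c,s=np.cos(YAW),np.sin(YAW)
    return np.array([T0[0]+c*x-s*y,T0[1]+s*x+c*y,z])
E
python3 - <<'E'
from h import *
ctrl.command_gripper(.045)
p=[.487,-.081]; a=1.989
ctrl.movep([*p,.14],att(a)); ctrl.move_l([*p,.044])
ctrl.command_gripper(0); print("w",ctrl.read_width(),ctrl.read_grip_force())
ctrl.move_l([*p,.15])
q=lane(-.100,-.2459,.13); b=YAW+np.pi/2
ctrl.movep(q,att(b)); ctrl.move_l(lane(-.100,-.2459,.080))
print("w",ctrl.read_width(),ctrl.read_tcp_pos(),ctrl.read_wrist_force(),ctrl.read_clock())
snap("wrist","w3")
E
```

```text
w 0.011087919216619557 60.58376669883728
w 0.010606617856922915 [ 0.53901191 -0.25203483  0.08038442] [ 0.80981661 -0.33596521 -2.18966072] 9.8333
```

View pics/w3.png

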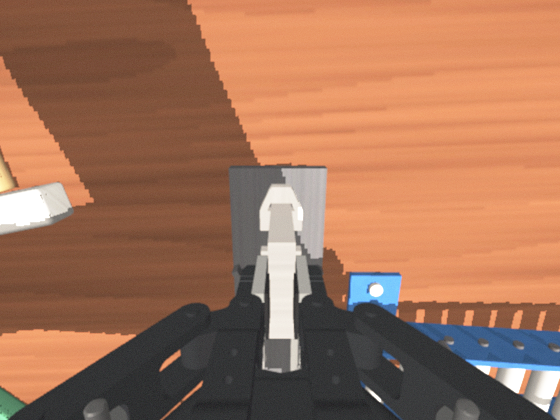

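```bash
python3 - <<'E'
from h import *
f=snap("wrist")
e=px2w(f,[(229.5,167),(327.5,167)],.03); g=px2w(f,[(270,187),(293,187),(261,213),(303,213)],.045)
print(f["cx"],e.round(4).tolist(),g.round(4).tolist())
c=f["color"]
for v in (180,200,207): print(v,[tuple(c[v,u]) and int(c[v,u].sum()) for u in range(222,336,2)])
E
```

```text
281.07721284482597 [[0.4926, -0.2824, 0.03], [0.4949, -0.2211, 0.03]] [[0.5027, -0.257, 0.045], [0.5032, -0.2435, 0.045], [0.5186, -0.2632, 0.045], [0.5196, -0.2378, 0.045]]
180 [259, 258, 257, 255, 290, 297, 311, 286, 304, 293, 299, 313, 300, 300, 305, 304, 308, 307, 294, 286, 299, 305, 306, 303, 298, 293, 290, 297, 300, 313, 300, 309, 427, 557, 550, 542, 557, 542, 544, 535, 528, 533, 567, 559, 555, 550, 562, 556, 560, 575, 580, 565, 536, 460, 461, 465, 472]
200 [257, 257, 248, 263, 270, 294, 306, 304, 297, 292, 303, 308, 298, 301, 309, 305, 302, 309, 307, 294, 327, 647, 712, 710, 711, 714, 720, 718, 716, 710, 706, 711, 710, 704, 710, 709, 712, 695, 555, 539, 539, 536, 553, 556, 551, 564, 559, 558, 549, 577, 561, 550, 488, 482, 489, 479, 482]
207 [290, 288, 279, 287, 286, 294, 297, 305, 302, 295, 302, 304, 298, 293, 309, 292, 291, 297, 297, 480, 700, 712, 708, 664, 525, 582, 586, 580, 580, 575, 584, 589, 582, 588, 578, 551, 710, 702, 728, 765, 560, 553, 558, 556, 543, 563, 559, 549, 561, 569, 565, 538, 480, 481, 490, 487, 489]
```

```bash
python3 - <<'E'
from h import *
y=-.2473
ctrl.move_l(lane(-.100,y,.079))
print("touch",ctrl.move_l(lane(-.100,y,.066),max_speed=.02,stop_force=5),ctrl.read_tcp_pos())
z=ctrl.read_tcp_pos()[2]+.0006
ctrl.move_l(lane(-.100,y,z),max_speed=.02)
for x in (-.06,-.035,-.012):
    r=ctrl.move_l(lane(x,y,z),max_speed=.05,stop_force=22)
    print(x,r,ctrl.read_tcp_pos().round(4) if hasattr(ctrl.read_tcp_pos(),'round') else ctrl.read_tcp_pos(),np.round(ctrl.read_wrist_force(),1),ctrl.read_width())
    if r: break
print(ctrl.read_clock())
E
```

```text
touch True [ 0.53886488 -0.254314    0.07493381]
-0.06 False [ 0.5783 -0.2556  0.0754] [-1.1 -0.9 -2.5] 0.010700308600481311
-0.035 False [ 0.6034 -0.2566  0.0752] [-0.6  0.  -2.3] 0.01069392614630304
-0.012 False [ 0.6274 -0.2574  0.0755] [ 1.   1.9 -2.9] 0.010562174704812459
13.0167
```

```bash
python3 - <<'E'
from h import *
y=-.2473; z=.0752
r=ctrl.move_l(lane(.012,y,z),max_speed=.03,stop_force=25)
p=np.array(ctrl.read_tcp_pos());print(r,p.round(4),(p-lane(0,y,z)).round(4),np.round(ctrl.read_wrist_force(),1),ctrl.read_width())
ctrl.hold(.2); snap("wrist","w4"); snap("scene","s4"); print(ctrl.read_clock())
E
```

```text
True [ 0.6409 -0.2587  0.0752] [ 0.0024 -0.0006  0.    ] [-1.6  0.8  5.1] 0.01075527302444328
13.9333
```

View pics/w4.png

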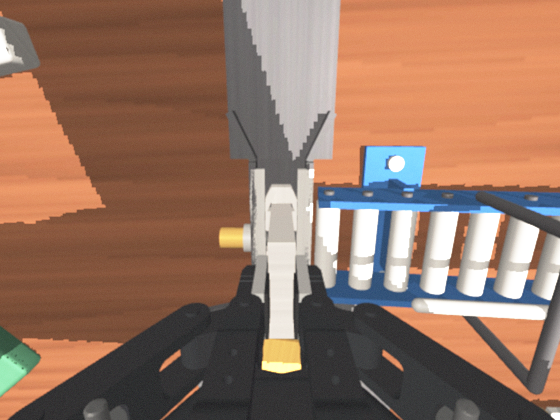

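The foot's near end at row 187 sits about 11 mm inside the lips, which start at row 170, so it looks home. I'll press once more to confirm, then release and back off.

```bash
python3 - <<'E'
from h import *
y=-.2473; z=.0752
r=ctrl.move_l(lane(.012,y,z),max_speed=.02,stop_force=30)
p=np.array(ctrl.read_tcp_pos());print(r,(p-lane(0,y,z)).round(4),np.round(ctrl.read_wrist_force(),1))
ctrl.command_gripper(.03); ctrl.move_l(lane(.003,y,.20),max_speed=.25)
ctrl.movep(lane(-.03,-.17,.24),att(np.pi)); f=snap("wrist","w5"); snap("top","t5")
c=cv2.resize(f["color"][0:200,150:420],(800,593),interpolation=cv2.INTER_CUBIC);cv2.imwrite("pics/w5z.png",c)
print(ctrl.read_clock(),f["extrinsics"].tolist())
E
```

```text
True [ 0.0037 -0.0009  0.0007] [-2.7  1.4  5. ]
16.8583 [[-0.9999986638184154, 0.000862833866734705, 0.001388480861186749, 0.610812185877043], [0.0012521308164516172, 0.9503302212290248, 0.31124090795911036, 0.12725998317803988], [-0.0010509661278834605, 0.31124223064441514, -0.950330031796158, 0.4428597271780758], [0.0, 0.0, 0.0, 1.0]]
```

View pics/w5z.png

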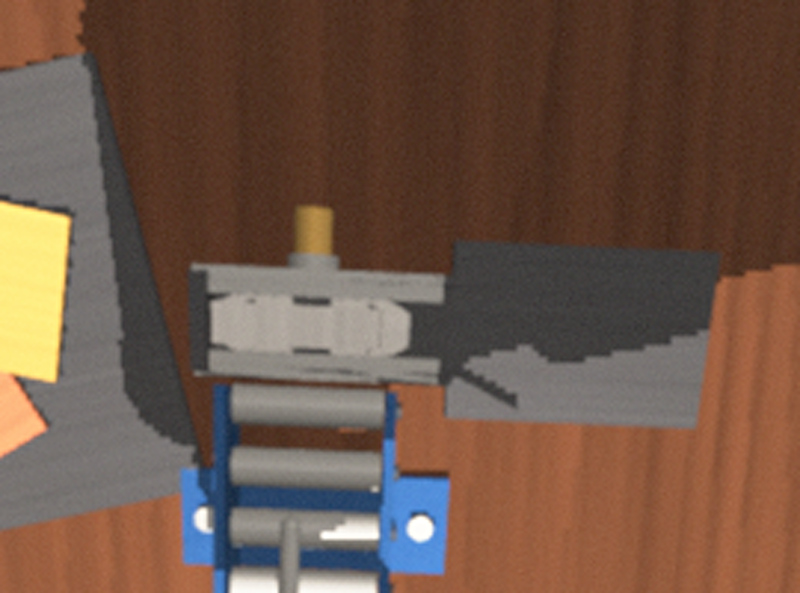

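The stop is home: its foot is against the end wall and its notch is in line with the ball plunger. Next are the tins. I'll detect each lid's dark panel as a hole in the bright rim, and do the first tin as a trial.

```bash
cat >> h.py <<'E'
def tins(f):
    "lids off the lane: (x,y,angle of the long axis)"
    g=f["color"].astype(int); m=((g.min(2)>135)&(g.max(2)-g.min(2)<45)).astype(np.uint8)*255
    cs,h=cv2.findContours(m,cv2.RETR_CCOMP,cv2.CHAIN_APPROX_NONE); out=[]
    for c,k in zip(cs,h[0] if h is not None else []):
        if k[3]<0 or cv2.contourArea(c)<150: continue
        P=px2w(f,c[:,0,:],.041)[:,:2]*1000
        (x,y),(a,b),_=r=cv2.minAreaRect(P.astype(np.float32))
        if not(35<max(a,b)<62 and 18<min(a,b)<44 and cv2.contourArea(P.astype(np.float32))>.8*a*b): continue
        q=cv2.boxPoints(r); e=[q[1]-q[0],q[2]-q[1]]; e=e[int(np.linalg.norm(e[1])>np.linalg.norm(e[0]))]
        L=(np.array([x,y])/1000-T0)@np.array([[np.cos(YAW),-np.sin(YAW)],[np.sin(YAW),np.cos(YAW)]])
        if L[0]>-.06: continue
        out.append((x/1000,y/1000,float(np.arctan2(e[1],e[0])),round(max(a,b)),round(min(a,b))))
    return out
TILT=.096*np.array([np.cos(YAW),np.sin(YAW),0])
def pick(t,z=.010):
    a=near(t[2]+np.pi/2,np.pi)
    ctrl.command_gripper(.085)
    ctrl.movep([t[0],t[1],.10],att(a)); ctrl.move_l([t[0],t[1],z],max_speed=.12)
    ctrl.command_gripper(0); print("pick width",ctrl.read_width())
    ctrl.move_l([t[0],t[1],.17],max_speed=.2)
def toload(z=.15):
    ctrl.movep(lane(0,.165,z),att(np.pi+YAW,TILT)); print("at load width",ctrl.read_width(),ctrl.read_wrist_force())
def place():
    r=ctrl.move_l(lane(0,.165,.103),max_speed=.1,stop_force=8)
    if not r: r=ctrl.move_l(lane(0,.165,.094),max_speed=.02,stop_force=4)
    print("touch",r,ctrl.read_tcp_pos()[2])
    ctrl.command_gripper(.085)
    ctrl.move_l(lane(0,.165,.2),max_speed=.2)
E
python3 - <<'E'
from h import *
ctrl.movep([.53,.2,.28],att(np.pi)); f=snap("wrist"); ts=tins(f); print(ts)
if ts:
    t=min(ts,key=lambda t:-t[1]); pick(t); toload(); snap("wrist","w6")
print(ctrl.read_clock())
E
```

```text
[(0.37142880249023436, 0.21992900085449218, -0.9770007133483887, 49, 31), (0.5075374755859375, 0.15559812927246094, -0.00031373181263916194, 49, 31)]
pick width 0.045069364852455183
at load width 0.04516864638695385 [ 0.07358784 -0.42808816 -3.39902799]
23.3667
```

View pics/w6.png

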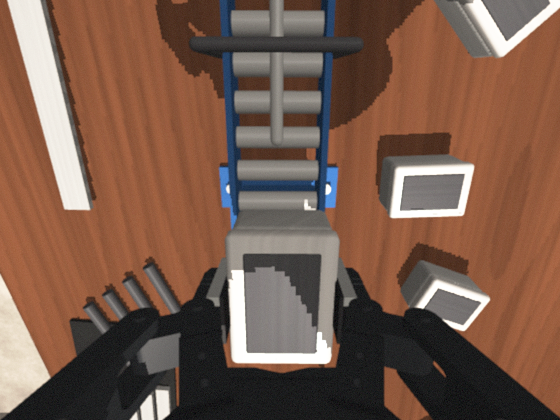

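The tin is held squarely over the open end, lengthwise, with the remaining tins at (500,15), (430,187) and (445,300). I'll place it.

```bash
python3 - <<'E'
from h import *
place(); ctrl.hold(1.0); f=snap("wrist","w7"); print(tins(f))
ctrl.movep([.53,.16,.30],att(np.pi)); f=snap("wrist","w8"); print(tins(f)); snap("top","t8")
t=cv2.imread("pics/t8.png"); 
o=np.hstack([cv2.resize(t[150:290,190:390],(400,280)),cv2.resize(f["color"],(400,300))[:280]]); cv2.imwrite("pics/c8.png",o)
print(ctrl.read_clock())
for u,v in [(x,y) for x,y in w2px(f,[[.49,.272,.041],[.497,.014,.041]])]: print(u,v)
E
```

```text
touch True 0.09790044451756759
[(0.5293789672851562, 0.1554064178466797, -0.004239262547343969, 50, 32)]
[(0.49839358520507815, 0.01749048614501953, -0.8311595320701599, 52, 34)]
27.325
308.5975938158782 249.91319100145307
309.0319319160418 48.12800315651401
```

View pics/c8.png

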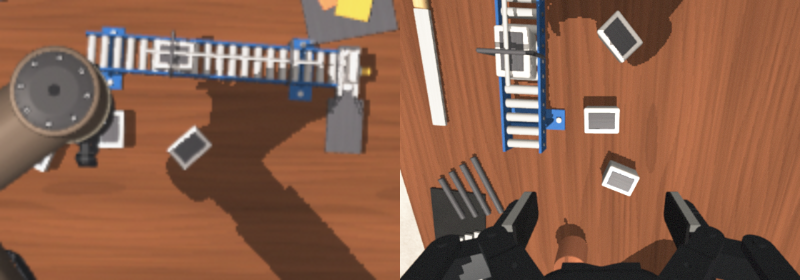

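The first tin is on the lane, under the upper arch. One tin was knocked about 2 cm, to (0.529, 0.155). I'll make detection sturdier with several thresholds, and check that the first tin rolls on down.

```bash
python3 - <<'E'
s=open("h.py").read()
s=s.replace("def tins(f):","def tins(f):\n    out=[]\n    for th in (110,135,160,185,205):\n        for t in tins1(f,th):\n            if all(np.hypot(t[0]-o[0],t[1]-o[1])>.03 for o in out): out.append(t)\n    return out\ndef tins1(f,th):").replace("g.min(2)>135","g.min(2)>th")
open("h.py","w").write(s)
E
python3 - <<'E'
from h import *
f=snap("wrist","w9"); print(np.round(tins(f),3).tolist()); t=snap("top")["color"]
o=np.hstack([cv2.resize(t[150:290,190:390],(400,280)),cv2.resize(f["color"],(400,300))[:280]]); cv2.imwrite("pics/c9.png",o)
E
```

```text
[[0.498, 0.017, -0.833, 51.0, 33.0], [0.528, 0.156, -0.0, 50.0, 32.0], [0.49, 0.278, -0.397, 50.0, 33.0]]
```

View pics/c9.png

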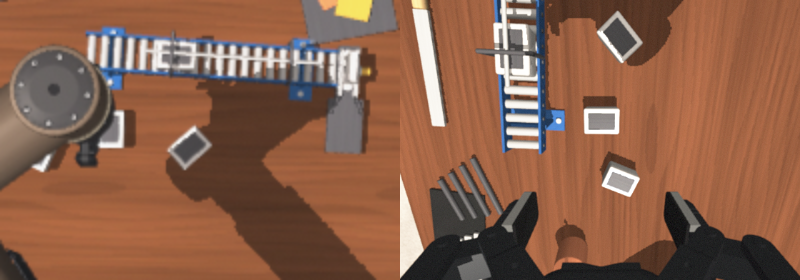

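```bash
python3 - <<'E'
from h import *
a=snap("top")["color"]; ctrl.hold(1.0); b=snap("top","t10")["color"]
d=cv2.absdiff(a,b)[150:210,220:380].max(2); print((d>40).sum(), ctrl.read_clock())
ts=tins(snap("wrist")); t=max(ts,key=lambda t:t[1]); print(t); pick(t)
f=snap("top","t11"); g=f["color"]
cv2.imwrite("pics/c11.png",cv2.resize(g[150:220,220:390],(800,329),interpolation=cv2.INTER_CUBIC))
print(ctrl.read_clock())
E
```

```text
301 28.525
(0.4901365966796875, 0.27794036865234373, -0.40127453207969666, 50, 32)
pick width 0.045427574763027466
32.075
```

View pics/c11.png

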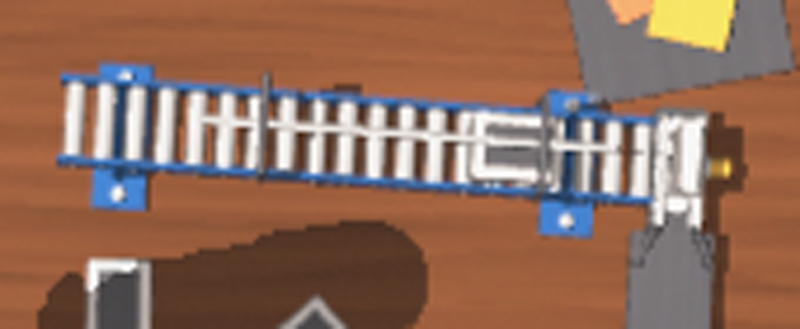

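The first tin is rolling and nearly down. I'll load the rest, looking again before each pick.

```bash
python3 - <<'E'
from h import *
toload(); w=ctrl.read_width()
assert w>.04
place()
ctrl.movep([.53,.12,.30],att(np.pi)); ts=tins(snap("wrist","w12")); print(np.round(ts,3).tolist())
t=max(ts,key=lambda t:t[1]); pick(t); toload(); snap("wrist","w13"); snap("top","t13"); print(ctrl.read_clock())
a,b=cv2.imread("pics/w13.png"),cv2.imread("pics/t13.png")
cv2.imwrite("pics/c13.png",np.vstack([cv2.resize(a,(400,300)),cv2.resize(b[140:260,200:400],(400,240))]))
E
```

```text
at load width 0.04513886720943894 [-0.98253083 -0.37554106 -3.41541198]
touch True 0.09803786538986929
[[0.497, 0.016, -0.831, 51.0, 29.0], [0.528, 0.155, 0.001, 50.0, 31.0]]
pick width 0.045107204333409485
at load width 0.04517538755072979 [-0.5781656   0.37424169 -3.78781528]
41.3833
```

View pics/c13.png

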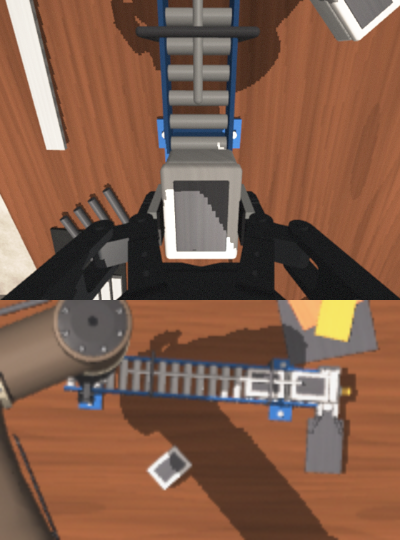

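The third tin is held straight, and two tins are queued at the stop. I'll place this one and then the last.

```bash
python3 - <<'E'
from h import *
place()
ctrl.movep([.53,.10,.30],att(np.pi)); ts=tins(snap("wrist")); print(np.round(ts,3).tolist())
t=max(ts,key=lambda t:t[1]); pick(t); toload(); w=ctrl.read_width(); snap("wrist","w15"); 
assert w>.04
place(); ctrl.move_j([-0.825, 0.359, 0.012, 0, -1.224, -0.288]); ctrl.hold(6)
g=snap("top","t15")["color"]; s=snap("scene","s15")["color"]; print(ctrl.read_clock())
cv2.imwrite("pics/c15.png",np.vstack([cv2.resize(g[140:280,180:400],(550,350)),cv2.resize(s[130:310,100:420],(550,250))[:250]]))
E
```

```text
touch True 0.09801763152888784
[[0.495, 0.014, -0.83, 50.0, 23.0]]
pick width 0.0448181467395499
at load width 0.04502620104525841 [ 0.06586412  0.08919151 -1.66852058]
touch True 0.0981241427476511
59.7417
```

View pics/c15.png

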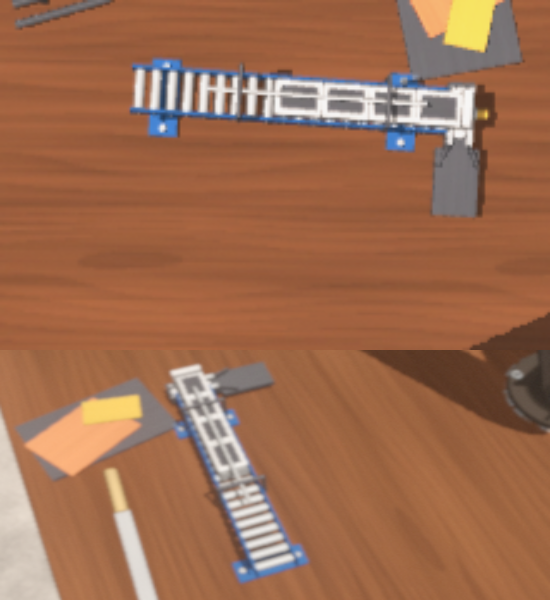

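```bash
python3 - <<'E'
from h import *
a=snap("top")["color"]; ctrl.hold(2); b=snap("top")["color"]; print((cv2.absdiff(a,b).max(2)>40)[150:210,220:390].sum())
x=cv2.imread("pics/t13.png");z=cv2.imread("pics/t5.png")
cv2.imwrite("pics/c16.png",np.vstack([x[90:390],z[90:390]]))
E
```

```text
0
```

View pics/c16.png

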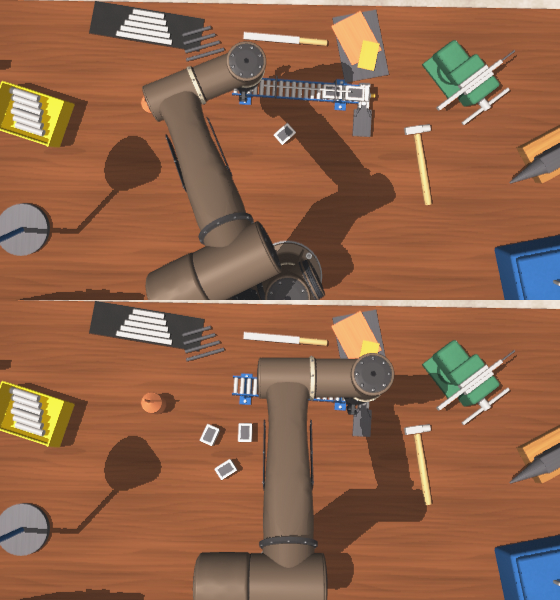

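The bench holds no other tins, the hammer and oil can are where they started, and the queue isn't moving. I'll hand the job in.

```bash
python3 -c "
from workcell import ctrl
print(ctrl.close_job())"
```

```text
the job is handed in; nothing more can be done
None
```

The end stop is home with its notch at the spring ball, all four tins present are queued at rest against it, the hammer and oil can were left alone, and the job was handed in at about 62 s (no verdict came back).

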